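# Bleed a cart wheel: loosen the valve lock nut, press the valve pin

## Task

The cart wheel bolted down on the bench must be bled: unscrew the small knurled lock nut at the top of its valve (counter-clockwise seen from above) until it is at or near its upper stop, about three quarters of a turn from tight, without clamping or knocking the thin stem below it. Then press the freed valve tip straight down until it sits firmly on its rubber seat, with about 13 N (never more than 17 N), hold it so for a good second, and let it spring back up. Leave the nut loosened and everything else on the bench where it is.

Things in the scene. Friction and masses are not known exactly. Their poses are not given: they have to be found in the camera images.
- nut_center (a point): Centre of the brass lock nut of the valve: an upright knurled cylinder 14 mm across and 10 mm high, coaxial with the valve (axis vertical). The point is half-way up it, on the axis; the nut's underside rests 85 mm above the bench when tight. Its z axis is up. It stands clear above the tyre, whose top is 60 mm above the bench; the nearest other thing as high is the valve itself.
- nut (a joint): Turn of the lock nut in rad: 0 tight, positive = counter-clockwise seen from above = unscrewed; it starts between 0 and 0.5 and stops at 5.0. It is loose enough for the job from 4.2. The nut is captive on the valve pin and climbs 2.2 mm per rad along it; it turns stiffly (0.06 N m) and stays where it is left. Fingers that hold it should climb with it, or the pin is pushed down meanwhile (harmless, it springs back). While it is tight the pin cannot be pressed.
- tip_top (a point): Top centre of the valve tip: a brass button 7 mm across and 4 mm high on the 4.4 mm pin that comes out of the nut. With the pin up it is 111 mm above the bench, 16 mm above the top face of the tight nut and 5 mm above the top face of the fully loosened nut. The nut goes down with the pin when the pin is pressed.
- valve_tip: The same brass button on top of the pin; origin at its top centre, z up.
- pin (a joint): How far the valve pin is pressed down, in m: 0 up (at rest). A spring pushes it up: about 2.5 N at the start and 0.5 N more for each mm. After 0.8 to 7.4 mm (it differs from valve to valve, hidden in the stem and not measured) the pin meets a rubber seat and the force climbs steeply, by about 8 to 9 N per mm. It sits firmly when the force on the tip is over 10 N with the nut loosened; over 17 N spoils the seat.
- valve_stem: The fixed upright brass stem under the nut, 9 mm across, with its top 85 mm above the bench; its origin lies on the valve's axis at bench height. The fingers may reach a few mm down beside it, but more than 15 N on it bends it.
- wheel: The cart wheel lying flat, bolted to a 250 x 70 mm foot plate: black tyre 196 mm across, its top 60 mm above the bench, around a grey rim disc whose upper face is 40 mm above the bench, with a hub up to 62 mm and four small bolt heads. Origin at bench height under the hub; x points from the hub to the valve, which stands 45 mm from the hub's axis.
- dust_cap: Loose black dust cap, 12 mm across and 14 mm high, standing on the grey rim disc on the other side of the hub; origin at the centre of its underside. Leave alone.
- wrench: Loose steel wrench 170 mm long, lying on the bench along its x; leave alone.
- screwdriver: Loose screwdriver 190 mm long, lying on the bench along its x; leave alone.
- tape_roll: Loose roll of clear tape, 90 mm across and 45 mm high, lying flat; origin at the centre of its underside; leave alone.
- spray_can: Loose bare aluminium can, 58 mm across and 170 mm high, upright; origin at the centre of its underside; leave alone.
- grease_jar: Loose white jar, 68 mm across and 75 mm high, upright; origin at the centre of its underside; leave alone.
- tyre_lever: Loose flat steel tyre lever, 175 mm long, 22 mm wide and 7 mm thick, lying on the bench along its x; leave alone.

How it is judged:
On the way, in this order (a step that is already met when the one before it is completed fails the run):
1. the lock nut is unscrewed to at least 4.2 rad (value of joint nut above 4.2 rad), for 0.2 s.
2. with the nut loosened, the tip is pressed down onto its seat with more than 10 N for 0.8 s (value of joint nut above 4 rad and value of joint pin above 0.001 m and contact force between anything else and valve_tip above 10 N), for 0.8 s.
At the end, for the whole second after the job is handed in: The lock nut is still loosened (more than 4.0 rad), the valve pin has sprung back up (within 1 mm) and nothing touches the tip (value of joint nut above 4 rad and value of joint pin below 0.001 m and contact force between anything else and valve_tip below 0.5 N).
It fails at once if more than 17 N on the valve tip (contact force between anything else and valve_tip above 17 N).
It fails at once if more than 15 N on the valve stem (contact force between anything else and valve_stem above 15 N).
It fails at once if another thing on the bench is moved by more than 20 mm (distance of any of dust_cap, wrench, screwdriver, tape_roll, spray_can, grease_jar, tyre_lever from where it was at the start of the episode above 0.02 m).
It also fails if it takes over 67 s, if anything falls off the work surface, if the arm or the gripper's body presses on something with over 40 N, if the wrist force passes 120 N, or if a joint passes its speed limit or range.

## Robot

A 7-joint arm with a two-finger parallel gripper is mounted at the origin on the work surface. World frame = base frame: x ahead of the robot, y to its left, z up, the work surface at z = 0. Lengths are in m, angles in rad, forces in N, time in s.
With the tool pointing down it reaches from about 0.4 to 0.875 m from the base axis. Payload 19.3 kg.
Tool frame: the origin (TCP) lies midway between the tips of the shut fingers; the grasp point (between the pads) lies 19 mm behind it (bot.pinch_z is the distance from the TCP to the grasp point, in m); z points along the fingers, y is the direction in which the jaws open and shut (so a half turn about z gives the same grasp; the last joint's range is limited). The gripper opens to 85 mm and grips with 20 to 120 N. Pads are 22 mm wide; open, the fingers measure 114 mm over their backs; the gripper's body (76 mm by 85 mm) begins 54 mm behind the grasp point. The pads swing forward as they close: fully open they stand 13 mm farther back than shut.
Start: joints at [-1.363, 0.521, -0.036, 1.599, 0.021, 1.021, -0.113], TCP at [0.171, 0.601, 0.231] pointing down, gripper open.
Joint ranges: [-2.91, 2.91], [-0.3, 2.13], [-1.5, 1.42], [0.17, 2.43], [-1.26, 4.41], [0.16, 1.93], [-2.52, 2.52]. Speed limits (rad/s): [1.89, 1.89, 2.39, 2.39, 3.01, 3.01, 3.01].

## Interface

Orientations are given as [roll, pitch, yaw] about the fixed x, y, z axes, in that order (R = Rz(yaw) Ry(pitch) Rx(roll)).
In Python, from workcell import bot gives the robot as it stands. The module is installed in compiled form; this text tells all that it offers.
- The arm moves only by the tool move_arm, never from a script. Its argument "moves" is text: rows parted by semicolons, each of 4 numbers parted by spaces: the shift along the tool's x, y, z in mm, then the turn about the tool's z in rad. In form: dx dy dz yaw; .... A call has exactly 10 rows; each row is the pose to reach, as a shift and turn from the pose commanded when the call began, along the tool's axes at that moment; what a row does not reach only later rows make up. A row lasts 1/12 s, in which the tool goes at most 41.7 mm and 7.16 degrees, less where a joint would pass 70% of its speed; a pose out of reach is approached as far as the arm can. A call with a gripper value outside its range is refused whole. "grip" is the opening, from 0 (shut) to 1 (fully open), set as the call begins (left out, the last holds). The fingers move at their own pace and stop on an object; "grip_force" is the grip in N (left out, the last holds). Time passes only in rows, so rows that repeat a pose let the fingers close, or fill a call up. It gives the time, the measured TCP pose, the force and the opening at its end, in the units of the state.
- bot.observe(): the state, without advancing time (a new reading comes with each control period).
- bot.grab_frame(name): name is "scene" or "top" or "wrist"; returns a dict with "frame" (384x512x3 uint8, red, green, blue), "z_map" (384x512 float32, m along the optical axis (not along the pixel's ray), 0 where there is no reading), "K" (3x3 intrinsics, pixels), "eye" and "attitude" of the camera in the world. Camera axes: x right, y up, looking along -z (the intrinsics and any distortion apply to the point x, -y, -z); pixel columns grow to the right and rows downward; lengths in m; the calibration is good to about 2 mm. A picture is of the moment at which its call begins.
- bot.job_done(): hands the job in, once; it reports no verdict.
Trained networks look in a picture, given as the dict that the camera call returned (one of the last four; its "shot" number tells which), for a name from the list of things; names that differ only in an ending like _2 or _b are one class to them, and where a whole thing is asked for, a point or a joint stands for the part that bears it (a point fixed in the world has none). Each returns a list of dicts, best first, with "conf" (0 to 1); they miss things now and then, are a little off and sometimes report something else, mostly with a low value. They report only what shows in the picture. A call takes as long as a camera call.
- bot.search_frame(picture, label): "at" ([column, row] in pixels, amid what is visible of it).
- bot.pinpoint(picture, label): "at" ([column, row] in pixels: a listed point, or the origin of a listed thing).
The state is a dict: "clock": time; "qpos": joint angles; "qd": joint speeds; "joint_efforts": joint torques, N m; "position": TCP position; "tool_rot": TCP orientation; "force": force on the tool from outside, world axes, zero at the start; "moment": the same for the moment, N m; "grip_width": finger opening in m.
Only numpy, scipy, OpenCV 4.12 (cv2) and the standard library are available. Lean on these libraries where they do the work, as an engineer would, in place of code of your own. Each camera call takes 0.05 s, during which the arm holds its last target. There are 200 camera calls.

## Working session

There is one attempt and no reset: what is moved stays moved. The work goes in short steps, Python scripts to look and compute and a tool call to move; the robot and the scene stay as the last step left them, time stands still between calls to the robot, and variables do not carry over. Pictures are saved under pics/ and viewed, about 8 in all and at most 12, crops included, and the job is handed in when it is done.

Besides the shell and the picture viewer there is one more tool, called after "Request:" as name(argument=value, ...) on one line, values as JSON. move_arm: Moves the arm, as the interface text tells. Its arguments: {"type":"object","properties":{"moves":{"type":"string"},"grip":{"type":"number"},"grip_force":{"type":"number"}},"required":["moves"]}

```bash
mkdir -p pics; cat > h.py <<'E'
import numpy as np, cv2
from workcell import bot
from scipy.spatial.transform import Rotation as R
def att(a):
    a=np.array(a,float)
    return a if a.shape==(3,3) else (R.from_euler('xyz',a).as_matrix() if a.size==3 else R.from_quat(a).as_matrix())
def ray(p,uv):
    K=np.array(p["K"]); d=np.linalg.inv(K)@[uv[0],uv[1],1]; d=np.array([d[0],-d[1],-d[2]])
    return np.array(p["eye"]),att(p["attitude"])@d
def atz(p,uv,z):
    e,d=ray(p,uv); return e+d*(z-e[2])/d[2]
def bydepth(p,uv):
    e,d=ray(p,uv); return e+d*p["z_map"][int(round(uv[1])),int(round(uv[0]))]
def save(p,n): cv2.imwrite("pics/"+n,p["frame"][:,:,::-1])
E
python3 - <<'E'
from h import *
s=bot.observe(); print({k:np.round(v,3) for k,v in s.items()})
ims=[]
for c in ("top","scene","wrist"):
    p=bot.grab_frame(c); print(c,np.round(p["eye"],3),np.round(p["attitude"],3),[k for k in p]); print(np.round(p["K"],1))
    for l,z in (("nut_center",.09),("tip_top",.111),("wheel",0)):
        for d in bot.pinpoint(p,l)[:2]: print(l,np.round(d["at"],1),d["conf"],np.round(atz(p,d["at"],z),4),np.round(bydepth(p,d["at"]),4))
    ims.append(p["frame"])
    save(p,c+"0.png")
cv2.imwrite("pics/all0.png",cv2.resize(np.hstack(ims[:2]),(800,300))[:,:,::-1])
E
```

```text
{'clock': np.float64(0.0), 'qpos': array([-1.363,  0.522, -0.036,  1.6  ,  0.021,  1.021, -0.113]), 'qd': array([-0.002,  0.001, -0.002, -0.   ,  0.001, -0.   ,  0.001]), 'joint_efforts': array([ 1.0000e-03, -9.2710e+01,  1.9800e+00, -3.6991e+01,  1.8000e-02,
        8.0000e-03,  0.0000e+00]), 'position': array([0.171, 0.601, 0.231]), 'tool_rot': array([-3.14 ,  0.   ,  2.864]), 'force': array([-0.619,  0.121, -0.439]), 'moment': array([ 0.025, -0.011, -0.016]), 'grip_width': np.float64(0.086)}
top [ 0.405 -0.013  1.27 ] [ 0.151 -0.008 -1.583] ['frame', 'z_map', 'K', 'eye', 'attitude', 'shot']
[[352.3   0.  254.8]
 [  0.  352.3 187.5]
 [  0.    0.    1. ]]
wheel [231.3 200. ] 0.71 [0.5536 0.0605 0.    ] [0.5489 0.0582 0.0398]
scene [1.494 0.459 0.772] [ 0.992 -0.005  2.051] ['frame', 'z_map', 'K', 'eye', 'attitude', 'shot']
[[465.4   0.  254.5]
 [  0.  465.4 197.6]
 [  0.    0.    1. ]]
nut_center [305.2 210.9] 0.35 [0.561  0.1238 0.09  ] [0.5621 0.1242 0.0908]
wheel [284.2 231.9] 0.74 [0.558  0.0672 0.    ] [0.6282 0.0965 0.0579]
wrist [0.099 0.622 0.373] [-0.302  0.     1.293] ['frame', 'z_map', 'K', 'eye', 'attitude', 'shot']
[[295.5   0.  254.1]
 [  0.  295.5 188.6]
 [  0.    0.    1. ]]
```

View pics/all0.png

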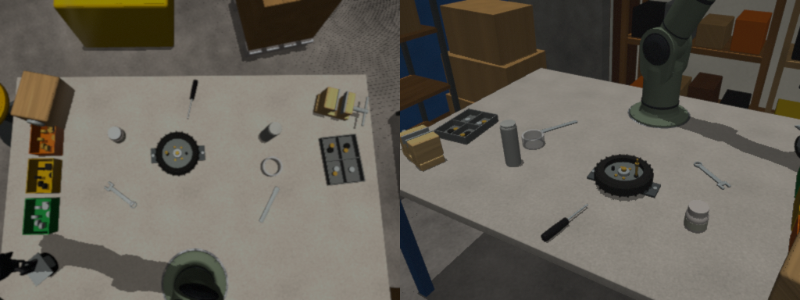

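The pictures show the wheel in mid-bench, with the hub at about (0.556, 0.064) and the valve on its +y side. I'll move above it at a safe height.

Request:
move_arm(moves="-10 -7 0 0; -30 -21 0 0; -60 -43 0 0; -93 -66 0 0; -126 -90 0 0; -159 -114 0 0; -192 -138 0 0; -225 -161 0 0; -258 -185 0 0; -291 -208 0 0", grip=0.4)

```text
clock: 1.43
position: [0.3952, 0.3186, 0.2316]
tool_rot: [3.141, 0.0, 2.863]
force: [0.6, 1.0, 0.2]
grip_width: 0.0343
```

Request:
move_arm(moves="-33 -24 0 0; -66 -47 0 0; -99 -70 0 0; -132 -95 0 0; -160 -115 0 0; -185 -135 0 0; -205 -148 0 0; -217 -156 0 0; -224 -161 0 0; -224 -161 0 0")

```text
clock: 2.27
position: [0.566, 0.103, 0.2312]
tool_rot: [-3.141, 0.0, 2.861]
force: [-0.2, -0.0, -0.6]
grip_width: 0.0344
```

```bash
python3 - <<'E'
from h import *
s=bot.observe(); print({k:np.round(s[k],3) for k in("clock","qpos","position","tool_rot","force","grip_width")})
for c in ("wrist","scene"):
    p=bot.grab_frame(c)
    for l,z in (("nut_center",.09),("tip_top",.111),("valve_stem",0),("wheel",0)):
        for d in bot.pinpoint(p,l)[:2]: print(l,np.round(d["at"],1),d["conf"],np.round(atz(p,d["at"],z),4),np.round(bydepth(p,d["at"]),4))
    save(p,c+"1.png")
E
```

```text
{'clock': np.float64(2.267), 'qpos': array([-0.375,  0.445,  0.127,  1.741, -0.066,  0.96 ,  1.068]), 'position': array([0.566, 0.103, 0.231]), 'tool_rot': array([-3.141,  0.   ,  2.861]), 'force': array([-0.171, -0.031, -0.592]), 'grip_width': np.float64(0.034)}
nut_center [268.2 170.7] 0.57 [0.5644 0.1182 0.09  ] [0.5595 0.1186 0.1092]
tip_top [452.9 171.6] 0.43 [0.6065 0.2801 0.111 ] [0.6369 0.3222 0.0403]
tip_top [270.1 173.6] 0.37 [0.5622 0.1196 0.111 ] [0.5625 0.1196 0.11  ]
valve_stem [240.9 331.8] 0.47 [0.8236 0.0077 0.    ] [0.8116 0.012  0.0136]
valve_stem [265.6 151.8] 0.43 [0.5621 0.1196 0.    ] [0.555  0.1201 0.0388]
wheel [229.5 166.7] 0.69 [0.5679 0.0697 0.    ] [0.5574 0.0774 0.0528]
nut_center [304.6 206.2] 0.37 [0.5417 0.1142 0.09  ] [0.5024 0.1    0.0618]
valve_stem [302.8 236.8] 0.59 [0.5543 0.1204 0.    ] [0.621  0.1444 0.0548]
wheel [284.  232.3] 0.61 [0.5599 0.0674 0.    ] [0.6324 0.0978 0.0599]
wheel [303.7 236.6] 0.43 [0.5524 0.1222 0.    ] [0.6194 0.1462 0.055 ]
```

View pics/wrist1.png

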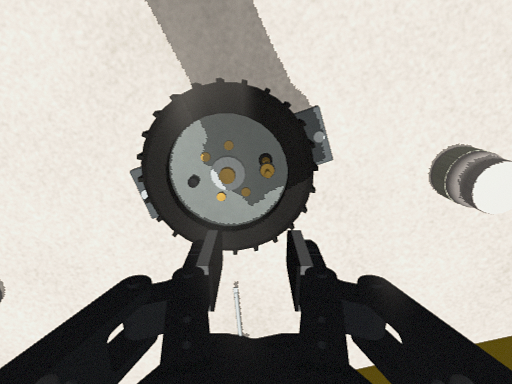

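The wrist view shows the nut and tip at about pixel (269,172), right of the hub at (228,176). That gives about (0.562, 0.1195) with a plausible height of 0.110. Next I pre-rotate clockwise so joint 7 has a long counter-clockwise stroke, while moving over the valve and lowering.

Request:
move_arm(moves="1 2 3 0.06; 2 4 10 0.18; 3 6 17 0.3; 4 8 24 0.42; 5 10 31 0.54; 6 12 38 0.66; 7 13 45 0.78; 8 14 52 0.9; 8 15 57 1.02; 8 15 60 1.14")

```text
clock: 3.6
position: [0.5616, 0.1219, 0.1707]
tool_rot: [-3.141, 0.0, 1.718]
force: [0.8, 0.4, 0.6]
grip_width: 0.0342
```

Request:
move_arm(moves="0 0 0 0.12; 0 0 0 0.24; 0 0 0 0.36; 0 0 0 0.48; 0 0 0 0.6; 0 0 0 0.72; 0 0 0 0.84; 0 0 0 0.96; 0 0 0 1.08; 0 0 0 1.2")

```text
clock: 4.43
position: [0.5618, 0.1218, 0.1714]
tool_rot: [-3.141, -0.0, 0.518]
force: [0.2, 0.7, -0.8]
grip_width: 0.0348
```

Request:
move_arm(moves="0 0 0 0.12; 0 0 0 0.24; 0 0 0 0.36; 0 0 0 0.48; 0 0 0 0.6; 0 0 0 0.72; 0 0 0 0.84; 0 0 0 0.94; 0 0 0 1.0; 0 0 0 1.0")

```text
clock: 5.27
position: [0.5618, 0.1219, 0.1711]
tool_rot: [3.141, 0.0, -0.479]
force: [-0.4, 0.4, -0.5]
grip_width: 0.0342
```

```bash
python3 - <<'E'
from h import *
s=bot.observe(); print({k:np.round(s[k],4) for k in("clock","qpos","position","tool_rot","force","grip_width")})
p=bot.grab_frame("wrist")
for l,z in (("nut_center",.09),("tip_top",.111),("valve_stem",0)):
    for d in bot.pinpoint(p,l)[:2]: print(l,np.round(d["at"],1),d["conf"],np.round(atz(p,d["at"],z),4),np.round(bydepth(p,d["at"]),4))
save(p,"wrist2.png")
f=p["frame"]; print(att(p["attitude"]).round(3),np.round(p["eye"],4))
# depth-based: points with z>0.08 near valve
vv,uu=np.mgrid[0:384,0:512]; e=np.array(p["eye"]); Ki=np.linalg.inv(p["K"])
d=np.stack([uu,vv,np.ones_like(uu)],-1)@Ki.T; d=d*[1,-1,-1]; P=e+(d@att(p["attitude"]).T)*p["z_map"][...,None]
for a,b in((.104,.118),(.08,.100)):
    m=(np.hypot(P[...,0]-.562,P[...,1]-.1195)<.02)&(P[...,2]>a)&(P[...,2]<b)
    print(m.sum(),P[m].min(0).round(4),P[m].max(0).round(4),P[m].mean(0).round(4),np.argwhere(m).mean(0)[::-1])
E
```

```text
{'clock': np.float64(5.2667), 'qpos': array([-0.9381,  0.7472,  0.9826,  1.825 , -0.7426,  0.9892, -1.6876]), 'position': array([0.5618, 0.1219, 0.1711]), 'tool_rot': array([ 3.141e+00,  1.000e-04, -4.789e-01]), 'force': array([-0.3811,  0.3726, -0.5156]), 'grip_width': np.float64(0.0342)}
nut_center [262.1 196. ] 0.56 [0.5599 0.1162 0.09  ] [0.5634 0.1147 0.1012]
tip_top [261.3 200.6] 0.4 [0.5636 0.1155 0.111 ] [0.5635 0.1156 0.1105]
valve_stem [259.5 162.3] 0.64 [0.5671 0.113  0.    ] [0.5749 0.1098 0.039 ]
[[-0.461  0.847  0.264]
 [-0.887 -0.44  -0.137]
 [ 0.    -0.297  0.955]] [0.6297 0.0872 0.3125]
72 [0.5592 0.1136 0.1063] [0.5661 0.1201 0.1107] [0.5632 0.1167 0.1095] [260.09722222 201.16666667]
256 [0.5555 0.1092 0.0843] [0.5702 0.1244 0.0999] [0.5648 0.1158 0.0929] [259.71484375 191.72265625]
```

View pics/wrist2.png

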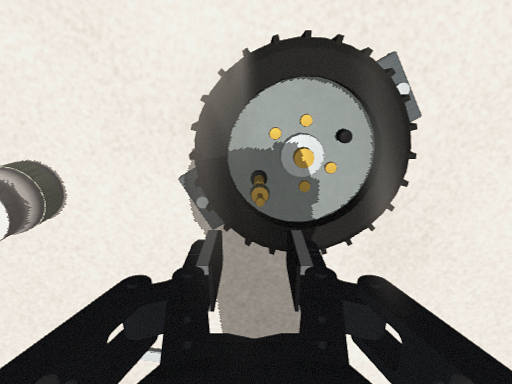

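The valve shows at pixel (260,197) in this view. Averaging the two opposed views gives (0.563, 0.1177), and the finger midline in the image agrees. I descend around the nut in two steps, checking on the way.

Request:
move_arm(moves="1 1 5 0.05; 2 2 12 0.1; 3 3 20 0.15; 3 3 28 0.2; 3 3 34 0.25; 3 3 40 0.3; 3 3 44 0.35; 3 3 47 0.4; 3 3 48 0.4; 3 3 48 0.4")

```text
clock: 6.3
position: [0.5631, 0.1174, 0.1231]
tool_rot: [3.141, 0.0, -0.874]
force: [-0.4, -0.5, 0.4]
grip_width: 0.0341
```

```bash
python3 - <<'E'
from h import *
s=bot.observe(); print({k:np.round(s[k],4) for k in("clock","qpos","position","tool_rot","force","grip_width")})
p=bot.grab_frame("wrist")
Rt=R.from_euler('xyz',s["tool_rot"]).as_matrix()
for l,z in (("nut_center",.09),("tip_top",.111)):
    for d in bot.pinpoint(p,l)[:2]: 
        q=atz(p,d["at"],z); print(l,np.round(d["at"],1),d["conf"],q.round(4),"tool mm",((q-s["position"])@Rt*1e3).round(1))
cv2.imwrite("pics/wrist3.png",cv2.resize(p["frame"][150:342,130:386],None,fx=3,fy=3,interpolation=cv2.INTER_CUBIC)[:,:,::-1])
E
```

```text
{'clock': np.float64(6.3), 'qpos': array([-0.9333,  0.8555,  1.0086,  1.8586, -0.8922,  0.962 , -1.9553]), 'position': array([0.5631, 0.1174, 0.1231]), 'tool_rot': array([ 3.1413e+00,  1.0000e-04, -8.7380e-01]), 'force': array([-0.4309, -0.4794,  0.429 ]), 'grip_width': np.float64(0.0341)}
nut_center [257.9 222.7] 0.89 [0.561  0.1171 0.09  ] tool mm [-1.1  1.8 33.1]
tip_top [256.3 233.9] 0.42 [0.5634 0.1161 0.111 ] tool mm [ 1.2  0.6 12.1]
```

View pics/wrist3.png

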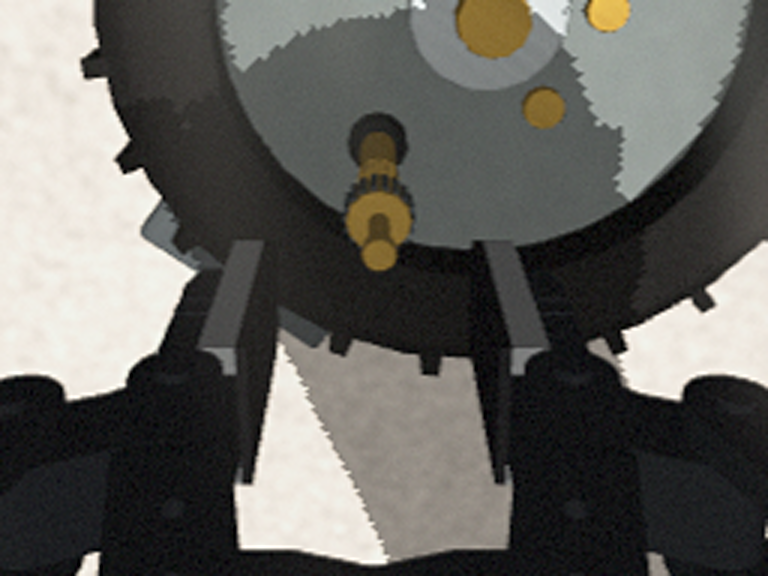

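The valve tip and nut sit between the jaws, at about crop pixel (379,230). The jaw midline is near 374, so I shift +0.7 mm in y, then descend and close.

Request:
move_arm(moves="0.3 0.4 4 0; 0.5 0.7 10 0; 0.5 0.7 16 0; 0.5 0.7 22 0; 0.5 0.7 28 0; 0.5 0.7 34 0; 0.5 0.7 39 0; 0.5 0.7 42 0; 0.5 0.7 44 0; 0.5 0.7 44 0")

```text
clock: 7.28
position: [0.5628, 0.1166, 0.079]
tool_rot: [3.141, 0.0, -0.876]
force: [-0.0, 0.1, 0.6]
grip_width: 0.0339
```

Request:
move_arm(moves="0 0 0 0; 0 0 0 0; 0 0 0 0; 0 0 0 0; 0 0 0 0; 0 0 0 0; 0 0 0 0; 0 0 0 0; 0 0 0 0; 0 0 0 0", grip=0.1, grip_force=40)

```text
clock: 8.12
position: [0.5628, 0.1164, 0.0793]
tool_rot: [3.141, -0.0, -0.876]
force: [-3.8, -2.6, 3.7]
grip_width: 0.0117
```

```bash
python3 - <<'E'
from h import *
s=bot.observe(); print({k:np.round(s[k],4) for k in("clock","qpos","position","tool_rot","force","moment","grip_width")})
Rt=R.from_euler('xyz',s["tool_rot"]).as_matrix(); print("tool F",np.array(s["force"])@Rt)
p=bot.grab_frame("wrist")
cv2.imwrite("pics/wrist4.png",cv2.resize(p["frame"][180:372,130:386],None,fx=3,fy=3,interpolation=cv2.INTER_CUBIC)[:,:,::-1])
E
```

```text
{'clock': np.float64(8.1167), 'qpos': array([-0.8986,  0.9054,  0.9443,  1.8809, -0.9584,  0.8924, -1.9102]), 'position': array([0.5628, 0.1164, 0.0793]), 'tool_rot': array([ 3.1412, -0.    , -0.8764]), 'force': array([-3.781 , -2.6038,  3.6781]), 'moment': array([-0.7259,  0.7768,  0.0179]), 'grip_width': np.float64(0.0117)}
tool F [-0.41867707  4.57313122 -3.6763335 ]
```

View pics/wrist4.png

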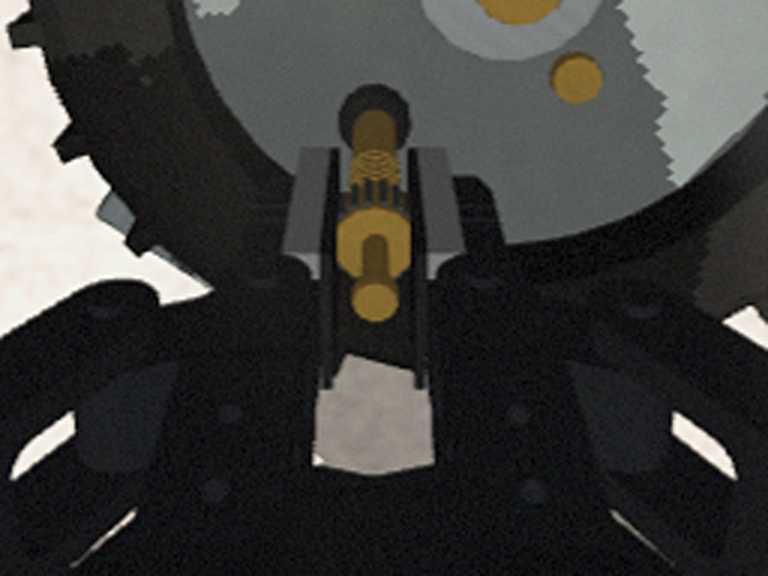

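Both pads are on the nut, at crop (375,240), with the tip and pin clear between the fingers. The lateral load is 4.6 N in +y, so I add a small shift. First counter-clockwise turn, climbing with it.

Request:
move_arm(moves="0 0.3 0 0; 0 0.5 -0.2 -0.08; 0 0.5 -0.4 -0.2; 0 0.5 -0.7 -0.32; 0 0.5 -1.0 -0.44; 0 0.5 -1.2 -0.56; 0 0.5 -1.5 -0.68; 0 0.5 -1.8 -0.8; 0 0.5 -2.0 -0.9; 0 0.5 -2.2 -1.0")

```text
clock: 9.0
position: [0.563, 0.117, 0.0818]
tool_rot: [-3.141, -0.001, 0.129]
force: [-1.1, 0.2, 2.2]
grip_width: 0.012
```

```bash
cat > o.py <<'E'
from h import *
s=bot.observe(); print({k:np.round(s[k],4) for k in("clock","qpos","position","tool_rot","force","moment","grip_width")})
Rt=R.from_euler('xyz',s["tool_rot"]).as_matrix(); print("tool F",np.round(np.array(s["force"])@Rt,2))
E
python3 o.py
```

```text
{'clock': np.float64(9.0), 'qpos': array([-0.7783,  0.7823,  0.7115,  1.8748, -0.7293,  0.7639, -1.0987]), 'position': array([0.563 , 0.117 , 0.0818]), 'tool_rot': array([-3.1407e+00, -1.1000e-03,  1.2910e-01]), 'force': array([-1.0955,  0.1927,  2.2185]), 'moment': array([ 0.3034,  0.2676, -0.0525]), 'grip_width': np.float64(0.012)}
tool F [-1.06 -0.33 -2.22]
```

Lateral forces are low and the reaction moment is -0.05 N·m, as expected for the turning nut. Continuing.

Request:
move_arm(moves="0 0 -0.3 -0.12; 0 0 -0.5 -0.24; 0 0 -0.8 -0.36; 0 0 -1.1 -0.48; 0 0 -1.3 -0.6; 0 0 -1.6 -0.72; 0 0 -1.8 -0.84; 0 0 -2.1 -0.96; 0 0 -2.4 -1.08; 0 0 -2.6 -1.2")

```text
clock: 9.83
position: [0.5624, 0.1176, 0.0843]
tool_rot: [-3.141, -0.001, 1.33]
force: [-2.9, 4.1, 3.2]
grip_width: 0.0119
```

Request:
move_arm(moves="0 0 -0.3 -0.12; 0 0 -0.5 -0.24; 0 0 -0.8 -0.36; 0 0 -1.1 -0.48; 0 0 -1.3 -0.6; 0 0 -1.6 -0.72; 0 0 -1.8 -0.84; 0 0 -2.1 -0.96; 0 0 -2.4 -1.08; 0 0 -2.6 -1.2")

```text
clock: 10.67
position: [0.5617, 0.1174, 0.0867]
tool_rot: [-3.141, -0.002, 2.53]
force: [-7.1, 2.8, 2.7]
grip_width: 0.0118
```

```bash
python3 o.py
```

```text
{'clock': np.float64(10.6667), 'qpos': array([-0.3617,  0.6365,  0.0753,  1.852 , -0.0756,  0.6571,  0.7182]), 'position': array([0.5617, 0.1174, 0.0867]), 'tool_rot': array([-3.1414e+00, -1.9000e-03,  2.5301e+00]), 'force': array([-7.0749,  2.8012,  2.7353]), 'moment': array([ 0.6576,  1.609 , -0.1358]), 'grip_width': np.float64(0.0118)}
tool F [ 7.41 -1.77 -2.72]
```

3.4 rad turned so far, with a lateral force of 7 N building along tool x. I ease that and continue.

Request:
move_arm(moves="0.5 -0.1 -0.2 -0.06; 0.9 -0.2 -0.4 -0.16; 1 -0.3 -0.6 -0.26; 1 -0.3 -0.8 -0.36; 1 -0.3 -1.0 -0.46; 1 -0.3 -1.2 -0.56; 1 -0.3 -1.5 -0.66; 1 -0.3 -1.7 -0.76; 1 -0.3 -1.9 -0.86; 1 -0.3 -2.1 -0.96")

```text
clock: 11.5
position: [0.5614, 0.1167, 0.0889]
tool_rot: [3.141, -0.0, -2.795]
force: [-3.2, -0.8, 2.5]
grip_width: 0.0115
```

```bash
python3 o.py
```

```text
{'clock': np.float64(11.5), 'qpos': array([-0.1784,  0.6325, -0.1829,  1.8428,  0.1711,  0.6818,  1.4574]), 'position': array([0.5614, 0.1167, 0.0889]), 'tool_rot': array([ 3.1414e+00, -3.0000e-04, -2.7951e+00]), 'force': array([-3.2249, -0.7642,  2.4704]), 'moment': array([-0.2582,  0.635 , -0.128 ]), 'grip_width': np.float64(0.0115)}
tool F [ 3.29  0.38 -2.47]
```

Request:
move_arm(moves="0.3 0 -0.1 -0.05; 0.3 0 -0.2 -0.1; 0.3 0 -0.3 -0.15; 0.3 0 -0.4 -0.2; 0.3 0 -0.5 -0.25; 0.3 0 -0.6 -0.28; 0.3 0 -0.6 -0.28; 0.3 0 -0.6 -0.28; 0.3 0 -0.6 -0.28; 0.3 0 -0.6 -0.28")

```text
clock: 12.33
position: [0.5614, 0.1166, 0.0895]
tool_rot: [-3.141, 0.0, -2.52]
force: [-0.2, -1.3, 2.8]
grip_width: 0.0113
```

```bash
python3 o.py; python3 - <<'E'
from h import *
p=bot.grab_frame("wrist")
cv2.imwrite("pics/wrist5.png",cv2.resize(p["frame"][180:372,130:386],None,fx=3,fy=3,interpolation=cv2.INTER_CUBIC)[:,:,::-1])
E
```

```text
{'clock': np.float64(12.3333), 'qpos': array([-0.1265,  0.6366, -0.256 ,  1.8402,  0.2378,  0.6942,  1.6738]), 'position': array([0.5614, 0.1166, 0.0895]), 'tool_rot': array([-3.1414e+00,  2.0000e-04, -2.5205e+00]), 'force': array([-0.2029, -1.2654,  2.771 ]), 'moment': array([-0.4563,  0.0355, -0.0461]), 'grip_width': np.float64(0.0113)}
tool F [ 0.9  -0.91 -2.77]
```

View pics/wrist5.png

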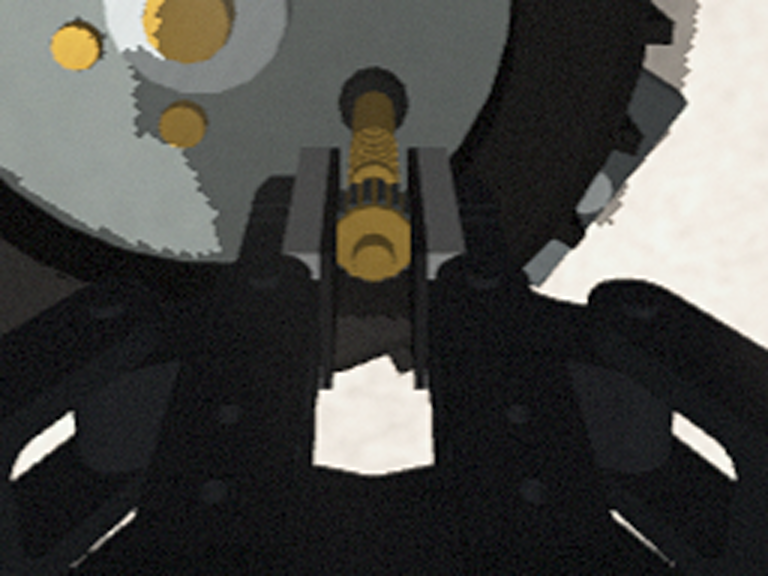

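The nut has climbed far up the threads, with the tip button only about 5 mm above its face (crop 375,250). Releasing, rising, and shutting the fingers above the tip.

Request:
move_arm(moves="0 0 0 0; 0 0 0 0; 0 0 0 0; 0 0 0 0; 0 0 -3 0; 0 0 -10 0; 0 0 -20 0; 0 0 -30 0; 0 0 -38 0; 0 0 -42 0", grip=0.35)

```text
clock: 13.22
position: [0.5619, 0.1167, 0.1333]
tool_rot: [-3.141, 0.002, -2.52]
force: [0.5, 0.1, 0.1]
grip_width: 0.0299
```

Request:
move_arm(moves="0 0 0 0; 0 0 0 0; 0 0 0 0; 0 0 0 0; 0 0 0 0; 0 0 0 0; 0 0 0 0; 0 0 0 0; 0 0 0 0; 0 0 0 0", grip=0)

```text
clock: 14.05
position: [0.5613, 0.1166, 0.1314]
tool_rot: [-3.142, -0.0, -2.519]
force: [0.5, 0.3, -0.3]
grip_width: -0.0005
```

```bash
python3 o.py; python3 - <<'E'
from h import *
s=bot.observe(); p=bot.grab_frame("wrist")
Rt=R.from_euler('xyz',s["tool_rot"]).as_matrix()
for l,z in (("nut_center",.101),("tip_top",.111)):
    for d in bot.pinpoint(p,l)[:2]: 
        q=atz(p,d["at"],z); print(l,np.round(d["at"],1),d["conf"],q.round(4),bydepth(p,d["at"]).round(4),"tool mm",((q-s["position"])@Rt*1e3).round(1))
vv,uu=np.mgrid[0:384,0:512]; e=np.array(p["eye"]); Ki=np.linalg.inv(p["K"])
d=np.stack([uu,vv,np.ones_like(uu)],-1)@Ki.T; d=d*[1,-1,-1]; P=e+(d@att(p["attitude"]).T)*p["z_map"][...,None]
m=(np.hypot(P[...,0]-.562,P[...,1]-.1177)<.01)&(P[...,2]<.118); print(np.histogram(P[m][:,2],np.arange(.084,.118,.002)))
cv2.imwrite("pics/wrist6.png",cv2.resize(p["frame"][150:342,130:386],None,fx=3,fy=3,interpolation=cv2.INTER_CUBIC)[:,:,::-1])
E
```

```text
{'clock': np.float64(14.05), 'qpos': array([-0.1123,  0.576 , -0.2746,  1.8166,  0.2121,  0.7777,  1.6964]), 'position': array([0.5613, 0.1166, 0.1314]), 'tool_rot': array([-3.1416, -0.    , -2.5194]), 'force': array([ 0.5268,  0.3082, -0.3144]), 'moment': array([ 0.005 , -0.0418, -0.0578]), 'grip_width': np.float64(-0.0005)}
tool F [-0.61 -0.06  0.31]
nut_center [254.  223.8] 0.7 [0.5627 0.1173 0.101 ] [0.5595 0.115  0.1098] tool mm [-1.5 -0.2 30.4]
nut_center [255.7 229.2] 0.18 [0.5651 0.1203 0.101 ] [0.5524 0.1109 0.1348] tool mm [-5.3  0.8 30.4]
tip_top [253.9 229. ] 0.55 [0.5618 0.1166 0.111 ] [0.5531 0.1104 0.1339] tool mm [-0.4 -0.3 20.4]
(array([  4,   0,   0,   0,   0,  10,  21,  29,  31, 129, 115,   9,  35,
        11,   0,   0]), array([0.084, 0.086, 0.088, 0.09 , 0.092, 0.094, 0.096, 0.098, 0.1  ,
       0.102, 0.104, 0.106, 0.108, 0.11 , 0.112, 0.114, 0.116]))
```

View pics/wrist6.png

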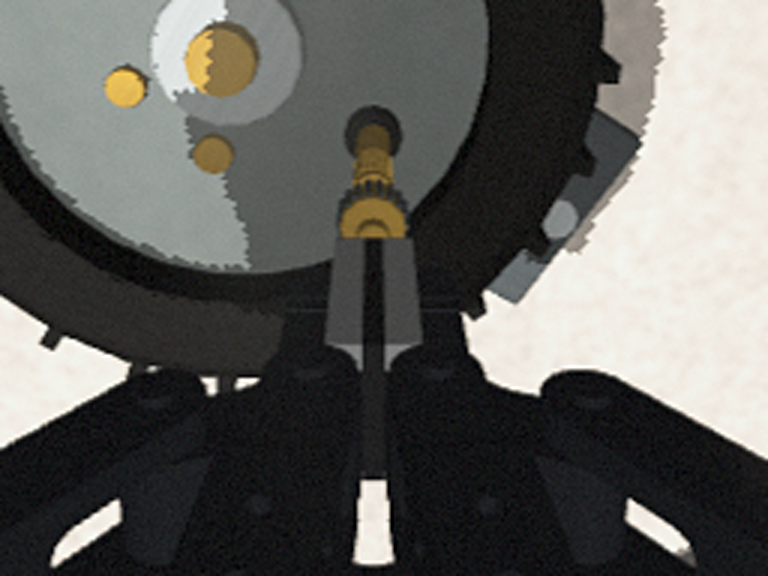

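```bash
python3 - <<'E'
from h import *
p=bot.grab_frame("wrist")
vv,uu=np.mgrid[0:384,0:512]; e=np.array(p["eye"]); Ki=np.linalg.inv(p["K"])
d=np.stack([uu,vv,np.ones_like(uu)],-1)@Ki.T; d=d*[1,-1,-1]; P=e+(d@att(p["attitude"]).T)*p["z_map"][...,None]
print((P[212:232:2,244:264:2,2]*1e3).round(1))
print("rim disc z", np.median(P[165:175,185:195,2]))
E
```

```text
[[ 39.3  37.3  97.8  97.4 100.   99.  100.1  97.4  97.1  38.4]
 [ 38.4  97.8 101.3 100.9 103.4 101.8 102.9 100.7 101.1  96.9]
 [ 97.  102.2 103.8 103.7 103.2 104.3 105.1 103.5 104.1 100.1]
 [ 99.5 103.1 104.3 104.1 102.9 102.8 104.6 104.7 104.3 104.6]
 [103.2 103.9 104.6 104.8 104.6 103.5 104.4 104.1 103.  104.2]
 [103.2 104.  104.4 104.7 104.3 104.  103.9 104.6 103.7 104.2]
 [104.5 103.7 103.7 104.3 109.  109.8 109.8 107.7 104.6 103.7]
 [104.1 103.9 104.6 109.2 110.4 109.8 109.6 109.8 104.9 103.1]
 [104.2 102.8 105.5 110.1 110.1 109.2 110.1 109.1 104.3 104.7]
 [134.6 135.7 136.3 135.4 136.1 135.4 135.4 135.7 135.5 136.8]]
rim disc z 0.0509903894287118
```

The nut top is at 104.1 mm and the tip top at 109.8 mm. The 5.7 mm gap puts the nut at about 4.7 rad, matching the 4.64 rad turned. Now I approach the tip and then press in small steps.

Request:
move_arm(moves="-0.2 -0.2 2 0; -0.3 -0.3 5 0; -0.3 -0.3 8 0; -0.3 -0.3 11 0; -0.3 -0.3 14 0; -0.3 -0.3 16 0; -0.3 -0.3 17.5 0; -0.3 -0.3 18 0; -0.3 -0.3 18 0; -0.3 -0.3 18 0")

```text
clock: 15.08
position: [0.5618, 0.1165, 0.1135]
tool_rot: [-3.142, 0.0, -2.519]
force: [0.4, -0.8, 0.2]
grip_width: -0.0001
```

Request:
move_arm(moves="0 0 0.3 0; 0 0 0.6 0; 0 0 0.9 0; 0 0 1.2 0; 0 0 1.5 0; 0 0 1.8 0; 0 0 2 0; 0 0 2 0; 0 0 2 0; 0 0 2 0")

```text
clock: 15.92
position: [0.5617, 0.1165, 0.1114]
tool_rot: [-3.142, -0.0, -2.519]
force: [-0.1, 0.2, 0.1]
grip_width: 0.0002
```

Request:
move_arm(moves="0 0 0.1 0; 0 0 0.2 0; 0 0 0.4 0; 0 0 0.6 0; 0 0 0.8 0; 0 0 0.8 0; 0 0 0.8 0; 0 0 0.8 0; 0 0 0.8 0; 0 0 0.8 0")

```text
clock: 16.75
position: [0.5618, 0.1165, 0.1106]
tool_rot: [-3.142, 0.0, -2.519]
force: [-1.1, -0.2, 3.0]
grip_width: -0.0
```

Contact at a TCP height of 0.1106 with 3.0 N, which matches the spring preload. Continuing in small steps.

Request:
move_arm(moves="0 0 0.1 0; 0 0 0.2 0; 0 0 0.4 0; 0 0 0.6 0; 0 0 0.7 0; 0 0 0.7 0; 0 0 0.7 0; 0 0 0.7 0; 0 0 0.7 0; 0 0 0.7 0")

```text
clock: 17.58
position: [0.5617, 0.1165, 0.1099]
tool_rot: [-3.142, 0.0, -2.519]
force: [0.1, 0.6, 2.5]
grip_width: 0.0001
```

Request:
move_arm(moves="0 0 0.1 0; 0 0 0.2 0; 0 0 0.3 0; 0 0 0.4 0; 0 0 0.5 0; 0 0 0.5 0; 0 0 0.5 0; 0 0 0.5 0; 0 0 0.5 0; 0 0 0.5 0")

```text
clock: 18.42
position: [0.5617, 0.1165, 0.1094]
tool_rot: [3.142, 0.0, -2.519]
force: [0.6, 0.2, 5.1]
grip_width: -0.0002
```

Request:
move_arm(moves="0 0 0.1 0; 0 0 0.2 0; 0 0 0.3 0; 0 0 0.4 0; 0 0 0.4 0; 0 0 0.4 0; 0 0 0.4 0; 0 0 0.4 0; 0 0 0.4 0; 0 0 0.4 0")

```text
clock: 19.25
position: [0.5618, 0.1165, 0.1091]
tool_rot: [-3.141, 0.0, -2.519]
force: [-1.1, -0.0, 6.3]
grip_width: -0.0002
```

```bash
cat > f.py <<'E'
from h import *
F=[];Z=[]
for i in range(4):
    bot.grab_frame("wrist"); s=bot.observe(); F.append(s["force"]); Z.append(s["position"][2])
print(np.round(F,2),np.mean(F,0).round(2),np.round(Z,5),s["clock"])
E
python3 f.py
```

```text
[[-1.75 -0.62  6.42]
 [-1.15 -0.64  6.7 ]
 [-0.69 -0.78  6.71]
 [-0.32 -1.29  6.6 ]] [-0.97 -0.83  6.61] [0.10908 0.1091  0.1091  0.10909] 19.45
```

The seat is reached and the mean force is 6.6 N. Continuing in fine steps.

Request:
move_arm(moves="0 0 0.1 0; 0 0 0.2 0; 0 0 0.3 0; 0 0 0.4 0; 0 0 0.4 0; 0 0 0.4 0; 0 0 0.4 0; 0 0 0.4 0; 0 0 0.4 0; 0 0 0.4 0")

```text
clock: 20.28
position: [0.5618, 0.1165, 0.1088]
tool_rot: [-3.141, 0.0, -2.519]
force: [-2.0, -0.8, 8.4]
grip_width: 0.0002
```

```bash
python3 f.py
```

```text
[[-1.55 -1.06  7.43]
 [-1.77 -0.41  7.87]
 [-2.2  -0.11  8.31]
 [-1.98 -0.33  7.88]] [-1.88 -0.48  7.87] [0.10881 0.10881 0.10881 0.10881] 20.4833
```

Request:
move_arm(moves="0 0 0.1 0; 0 0 0.2 0; 0 0 0.3 0; 0 0 0.4 0; 0 0 0.5 0; 0 0 0.5 0; 0 0 0.5 0; 0 0 0.5 0; 0 0 0.5 0; 0 0 0.5 0")

```text
clock: 21.32
position: [0.5618, 0.1165, 0.1085]
tool_rot: [-3.141, 0.0, -2.519]
force: [-1.3, -0.4, 10.6]
grip_width: 0.0001
```

```bash
python3 f.py
```

```text
[[-1.82 -0.58 10.53]
 [-2.23 -0.9  11.06]
 [-1.62 -1.42 10.34]
 [-1.74 -1.39 11.37]] [-1.85 -1.07 10.82] [0.10846 0.10847 0.10847 0.10843] 21.5167
```

Request:
move_arm(moves="0 0 0.1 0; 0 0 0.2 0; 0 0 0.3 0; 0 0 0.35 0; 0 0 0.35 0; 0 0 0.35 0; 0 0 0.35 0; 0 0 0.35 0; 0 0 0.35 0; 0 0 0.35 0")

```text
clock: 22.35
position: [0.5618, 0.1166, 0.1082]
tool_rot: [-3.141, 0.0, -2.519]
force: [-2.8, -0.2, 12.8]
grip_width: -0.0
```

```bash
python3 f.py
```

```text
[[-3.07 -0.38 13.51]
 [-2.42 -0.77 12.46]
 [-1.99 -0.04 13.47]
 [-2.94 -1.02 12.4 ]] [-2.6  -0.55 12.96] [0.10822 0.10821 0.10819 0.10823] 22.55
```

13 N is reached. I hold for two more calls, then rise.

Request:
move_arm(moves="0 0 0 0; 0 0 0 0; 0 0 0 0; 0 0 0 0; 0 0 0 0; 0 0 0 0; 0 0 0 0; 0 0 0 0; 0 0 0 0; 0 0 0 0")

```text
clock: 23.38
position: [0.5619, 0.1166, 0.1082]
tool_rot: [-3.141, 0.0, -2.52]
force: [-2.5, -0.5, 12.2]
grip_width: 0.0002
```

Request:
move_arm(moves="0 0 0 0; 0 0 0 0; 0 0 0 0; 0 0 0 0; 0 0 0 0; 0 0 0 0; 0 0 0 0; 0 0 0 0; 0 0 0 0; 0 0 0 0")

```text
clock: 24.22
position: [0.5619, 0.1165, 0.1082]
tool_rot: [-3.141, 0.0, -2.52]
force: [-2.6, -0.1, 13.0]
grip_width: 0.0
```

Request:
move_arm(moves="0 0 -1 0; 0 0 -3 0; 0 0 -6 0; 0 0 -12 0; 0 0 -20 0; 0 0 -30 0; 0 0 -40 0; 0 0 -48 0; 0 0 -50 0; 0 0 -50 0")

```text
clock: 25.05
position: [0.5621, 0.1166, 0.1587]
tool_rot: [-3.141, 0.001, -2.52]
force: [0.8, 0.2, -0.5]
grip_width: 0.0004
```

```bash
python3 o.py; python3 - <<'E'
from h import *
p=bot.grab_frame("wrist"); ats=[d["at"] for d in bot.pinpoint(p,"nut_center")[:1]]; print(ats)
vv,uu=np.mgrid[0:384,0:512]; e=np.array(p["eye"]); Ki=np.linalg.inv(p["K"])
d=np.stack([uu,vv,np.ones_like(uu)],-1)@Ki.T; d=d*[1,-1,-1]; P=e+(d@att(p["attitude"]).T)*p["z_map"][...,None]
m=(np.hypot(P[...,0]-.562,P[...,1]-.117)<.012)&(P[...,2]<.118)&(P[...,2]>.08); print(np.histogram(P[m][:,2]*1e3,np.arange(90,114,1)))
save(p,"wrist7.png")
E
```

```text
{'clock': np.float64(25.05), 'qpos': array([-0.1045,  0.5394, -0.284 ,  1.7961,  0.1962,  0.8321,  1.7101]), 'position': array([0.5621, 0.1166, 0.1587]), 'tool_rot': array([-3.1410e+00,  1.3000e-03, -2.5196e+00]), 'force': array([ 0.8004,  0.1671, -0.5228]), 'moment': array([-0.0436, -0.0086, -0.0369]), 'grip_width': np.float64(0.0004)}
tool F [-0.75 -0.33  0.52]
[[256.9, 205.4]]
(array([  0,   0,   0,   0,   0,   6,   9,   5,  11,   9,  15,   7,  25,
        87, 109,  24,   3,   3,   8,  42,  21,   0,   0]), array([ 90,  91,  92,  93,  94,  95,  96,  97,  98,  99, 100, 101, 102,
       103, 104, 105, 106, 107, 108, 109, 110, 111, 112, 113]))
```

View pics/wrist7.png

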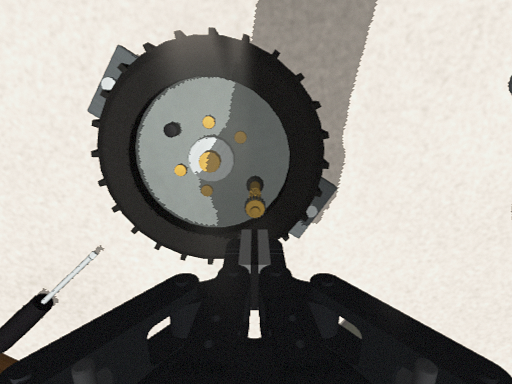

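The tip is back up at about 109.8 mm as read before pressing, the nut top is still at about 104.2 mm, and nothing touches the valve at (255,208). The dust cap is still in place at (172,130). Handing in.

```bash
python3 -c "
from workcell import bot
print(bot.job_done())"
```

```text
the job is handed in; nothing more can be done
None
```

The valve has been bled and the job handed in at about 25 s of the 67 s allowed; `bot.job_done()` gives no verdict.

- **Nut:** I turned it about 4.64 rad counter-clockwise in one grip, climbing with it. Afterwards the tip stood about 5.7 mm above the nut's top face, which puts the nut at about 4.7 rad.
- **Press:** I pressed the tip onto its seat with the shut fingers. It contacted at about 3 N, the seat took up from about 5 N, and I held about 13 N (readings 12.2 to 13.5 N) for roughly 2 s before lifting off.
- **Last checks:** The tip is back up, reading about 109.8 mm, the same as before the press. The nut top is unchanged at about 104.2 mm, and the measured force is zero within noise.
- **Disagreements:** Camera heights read about 1 mm low against the nominal 111 mm, so I relied on height differences. The two wrist views put the valve about 3.6 mm apart in y, and I averaged them. A side load of up to about 7 N built up while turning, and I eased it out.
- **Not checked:** The stem's contact force could not be measured. I took no final picture of the whole bench to confirm the loose items; in the last view only the dust cap, which looks in place, and part of the screwdriver show.

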